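# Close up the bearing blocks in the polishing jig

## Task

With the fingertips, push the row of five brass bearing blocks along the polishing jig's channel, all together as one train, until the leading block is home against the end stop and the row is closed up. Then push the jig's swing keeper fully shut across the channel behind the last block. Only push: do not pick up or tip any block, keep them all in the channel, and leave the drum, the bead and the anvil block where they stand.

Things in the scene. Friction and masses are not known exactly. Their poses are not given: they have to be found in the camera images.
- jig: Brass rotary polishing jig, fixed, swivel locked. Origin: centre of its round base (144 mm dia) on the bench. On top lies a straight open channel, 300 mm long, 44 mm wide, centred over the origin along the jig's x axis; +x runs to the end stop, z up. A worm box and knurled knob (29 mm dia) stick out on the +y side to y = +122 mm; not used.
- channel_floor (a point): Point on the steel channel floor above the jig's origin, 34 mm above the bench. Brass side rails stand along both sides, 32 mm apart inside, tops only 8 mm above the floor (42 mm above the bench). The channel's end at jig x = -150 mm is open.
- stop_face (a point): Point on the inner face of the end stop, on the channel's centre line at floor height: jig x = +130 mm, y = 0. The stop is an upright brass block across the whole channel, 14 mm thick, top 58 mm above the bench.
- keeper (a joint): Swing keeper, rad. 0 = shut, square across the channel behind a row that is home; 1.57 = open, alongside the channel pointing along jig -x; up to 2.1, pointing outwards. At value q the arm points from its pivot along (-sin q, cos q) in jig x, y. Hard stops at 0 and 2.1. Friction hinge, 0.03 N m: stays where left, moves with a newton or so. A row that is not home blocks it.
- keeper_pivot (a point): Top of the keeper's vertical pivot, beside the channel at jig x = -27 mm, y = -34 mm, 58 mm above the bench.
- keeper_end (a point): Outer end of the keeper, a flat brass arm 62 mm long from the pivot, 8 mm thick, spanning heights 44 to 58 mm above the bench (this point at 51 mm). A thumb post, 10 mm dia, stands on the arm 57 mm from the pivot, up to 72 mm above the bench. Shut, the arm's face towards the stop is at jig x = -23 mm.
- block1: Brass bearing block with steel bush, the leading one, nearest the end stop; 30 mm long x 30 wide x 26 high, about 0.125 kg, loose. Origin: centre of its underside, on the channel floor; axes as the jig's. The five stand touching in a row, 18 mm proud of the rails (tops 60 mm above the bench); the row slides at roughly 3 to 8 N. Home, the row's rear face is at jig x = -20 mm.
- block2: Brass bearing block with steel bush, number 2 counted from the end stop; 30 mm long x 30 wide x 26 high, about 0.125 kg, loose. Origin: centre of its underside, on the channel floor; axes as the jig's. The five stand touching in a row, 18 mm proud of the rails (tops 60 mm above the bench); the row slides at roughly 3 to 8 N. Home, the row's rear face is at jig x = -20 mm.
- block3: Brass bearing block with steel bush, number 3 counted from the end stop; 30 mm long x 30 wide x 26 high, about 0.125 kg, loose. Origin: centre of its underside, on the channel floor; axes as the jig's. The five stand touching in a row, 18 mm proud of the rails (tops 60 mm above the bench); the row slides at roughly 3 to 8 N. Home, the row's rear face is at jig x = -20 mm.
- block4: Brass bearing block with steel bush, number 4 counted from the end stop; 30 mm long x 30 wide x 26 high, about 0.125 kg, loose. Origin: centre of its underside, on the channel floor; axes as the jig's. The five stand touching in a row, 18 mm proud of the rails (tops 60 mm above the bench); the row slides at roughly 3 to 8 N. Home, the row's rear face is at jig x = -20 mm.
- block5: Brass bearing block with steel bush, the last one, farthest from the end stop; 30 mm long x 30 wide x 26 high, about 0.125 kg, loose. Origin: centre of its underside, on the channel floor; axes as the jig's. The five stand touching in a row, 18 mm proud of the rails (tops 60 mm above the bench); the row slides at roughly 3 to 8 N. Home, the row's rear face is at jig x = -20 mm.
- drum: Bystander: silver-plated prayer wheel drum, 56 mm in diameter, 66 mm high, standing loose on the bench. Origin: centre of its underside.
- bead: Bystander: yak bone bead, 26 mm in diameter, 20 mm high, standing loose on its flat end. Origin: centre of its underside.
- anvil: Bystander: squat iron anvil block, 74 x 46 x 44 mm, loose. Origin: centre of its underside.
Things that resemble listed ones, but are neither listed nor needed, are in the scene too. Leave any black or purple look-alike of the block3 alone. Leave any purple look-alike of the block4 alone.

How it is judged (in metres and radians):
On the way, in this order (a step that is already met when the one before it is completed fails the run):
1. the row of blocks is pushed home against the end stop, the keeper still open (x of block1 in the frame of jig above 0.112 m and x of block5 in the frame of jig above -0.0085 m and value of joint keeper above 0.5 rad), for 0.2 s.
2. the keeper is swung shut behind the row (x of block1 in the frame of jig above 0.112 m and x of block5 in the frame of jig above -0.0085 m and value of joint keeper below 0.07 rad), for 0.2 s.
At the end, for the whole second after the job is handed in: The leading block stands within 3 mm of the end stop and the last within 3.5 mm of its place in a closed-up row, all five upright, flat on the channel floor between the rails and at rest; the keeper is shut to within 0.07 rad (all of step 2 and z of block1 in the frame of jig between 0.031 and 0.037 m and y of block1 in the frame of jig between -0.004 and 0.004 m and angle between each of block1, block2, block3, block4, block5's own z axis and vertical below 0.1 rad and linear speed of each of block1, block2, block3, block4, block5 below 0.01 m/s and z of block2 in the frame of jig between 0.031 and 0.037 m and y of block2 in the frame of jig between -0.004 and 0.004 m and z of block3 in the frame of jig between 0.031 and 0.037 m and y of block3 in the frame of jig between -0.004 and 0.004 m and z of block4 in the frame of jig between 0.031 and 0.037 m and y of block4 in the frame of jig between -0.004 and 0.004 m and z of block5 in the frame of jig between 0.031 and 0.037 m and y of block5 in the frame of jig between -0.004 and 0.004 m); the robot touches nothing.
It fails at once if a block is lifted off the channel floor (6 mm), tipped over (0.3 rad) or leaves the channel (z of any of block1, block2, block3, block4, block5 in the frame of jig above 0.04 m or angle between any of block1, block2, block3, block4, block5's own z axis and vertical above 0.3 rad or z of any of block1, block2, block3, block4, block5 in the frame of jig below 0.028 m).
It fails at once if the drum, the bead or the anvil block is moved by 15 mm or tipped (distance of any of drum, bead, anvil from where it was at the start of the episode above 0.015 m or angle between any of drum, bead, anvil's own z axis and vertical above 0.3 rad).
It also fails if it takes over 42 s, if anything falls off the work surface, if the arm or the gripper's body presses on something with over 40 N, if the wrist force passes 120 N, or if a joint passes its speed limit or range.

## Robot

A 6-joint arm with a two-finger parallel gripper is mounted at the origin on the work surface. World frame = base frame: x ahead of the robot, y to its left, z up, the work surface at z = 0. Lengths are in m, angles in degrees, forces in N, time in s.
With the tool pointing down it reaches from about 0.4 to 0.825 m from the base axis. Payload 7 kg.
Tool frame: the origin (TCP) lies at the very end of the fingers, on their centre line; the grasp point (between the pads) lies behind it (r.grasp_offset is the z of the grasp point in the tool frame, in m); z points along the fingers, y is the direction in which the jaws open and shut (so a half turn about z gives the same grasp; the last joint's range is limited). The gripper opens to 88 mm and grips with 3 to 60 N. Pads are 19 mm wide; open, the fingers measure 130 mm over their backs; the gripper's body (78 mm by 193 mm) begins 47 mm behind the grasp point.
Start: joints at [81.881, 20.546, 0.682, 0, -70.136, -16.507], TCP at [0.281, 0.614, 0.227] pointing down, gripper open.
Joint ranges: [-176.03, 176.03], [-82.01, 121.73], [-58.28, 71.71], [-173.87, 95.51], [-174.79, -0.11], [-173.66, 173.66]. Speed limits (degrees/s): [136.94, 136.94, 172.46, 180, 180, 180].

## Interface

Orientations are given as [roll, pitch, yaw] about the fixed x, y, z axes, in that order (R = Rz(yaw) Ry(pitch) Rx(roll)).
In Python, from plant import r gives the robot as it stands. The module is installed in compiled form; this text tells all that it offers.
- The arm moves only by the tool servo_tool, never from a script. Its argument "targets" is a list of rows, each an object of numbers: "dx", "dy", "dz": the shift along the world's x, y, z in cm; "spin": the turn about the world's z in rad; "grip": the opening in per cent of the stroke, from 0 (shut) to 100 (fully open). A call has exactly 10 rows; each row is the pose to reach, as a shift and turn from the pose commanded when the call began; what a row does not reach only later rows make up. A row lasts 1/12 s, in which the tool goes at most 41.7 mm and 7.16 degrees, less where a joint would pass 70% of its speed; a pose out of reach is approached as far as the arm can. A call with a gripper value outside its range is refused whole. The fingers move at their own pace and stop on an object; "squeeze" is the grip in N (left out, the last holds). Time passes only in rows, so rows that repeat a pose let the fingers close, or fill a call up. It gives the time, the measured TCP pose, the force and the opening at its end, in the units of the state.
- r.get_state(): the state, without advancing time (a new reading comes with each control period).
- r.capture(name): name is "side" or "top" or "wrist"; returns the picture (384x512x3 uint8, blue, green, red); there is no depth.
- r.get_calibration(name): a dict with "K" (3x3 intrinsics, pixels), "k1" (the pictures are not rectified: a ray, as slopes to the right and down, at radius r is drawn at 1 + k1 r^2 times it, then the intrinsics apply), "extrinsics" (4x4, takes a point from camera to world coordinates). Camera axes: x right, y down, z forward; pixel columns grow to the right and rows downward; lengths in m; the calibration is good to about 2 mm. A picture is of the moment at which its call begins: read the wrist's pose just before it. get_calibration takes no time and is no camera call; for the wrist camera it gives the pose at the moment of the call.
- r.close_job(): hands the job in, once; it reports no verdict.
Trained networks look in the newest picture that a camera, given by its name, has taken for a name from the list of things; names that differ only in an ending like _2 or _b are one class to them, and where a whole thing is asked for, a point or a joint stands for the part that bears it (a point fixed in the world has none). Each returns a list of dicts, best first, with "p" (0 to 1); they miss things now and then, are a little off and sometimes report something else, mostly with a low value. They report only what shows in the picture. A call takes as long as a camera call. They do not tell look-alikes from the thing itself.
- r.cut_out(name, camera): "mask" (384x512 bool, what is visible of it) and "extent" ([left, top, right, bottom] in pixels, round what is visible of it).
The state is a dict: "time_s": time; "joints": joint angles; "qd": joint speeds; "joint_torque": joint torques, N m; "tcp_pos": TCP position; "eef_rot": TCP orientation; "contact_force": force on the tool from outside, world axes, zero at the start; "moment": the same for the moment, N m; "gripper_width": finger opening in m.
Only numpy, scipy, OpenCV 4.12 (cv2) and the standard library are available. Lean on these libraries where they do the work, as an engineer would, in place of code of your own. Each camera call takes 0.05 s, during which the arm holds its last target. There are 200 camera calls.

## Working session

There is one attempt and no reset: what is moved stays moved. The work goes in short steps, Python scripts to look and compute and a tool call to move; the robot and the scene stay as the last step left them, time stands still between calls to the robot, and variables do not carry over. Pictures are saved under pics/ and viewed, about 8 in all and at most 12, crops included, and the job is handed in when it is done.

Besides the shell and the picture viewer there is one more tool, called after ">>>" by a JSON object that holds its "fn" and its "kwargs". servo_tool: Moves the arm, as the interface text tells. Its arguments: {"type":"object","properties":{"targets":{"type":"array"},"squeeze":{"type":"number"}},"required":["targets"]}

```bash
mkdir -p pics
cat > h.py <<'E'
import numpy as np, cv2
from plant import r
def proj(name,P,cal=None):
    c=cal or r.get_calibration(name);T=np.linalg.inv(c["extrinsics"]);P=np.atleast_2d(P)
    q=P@T[:3,:3].T+T[:3,3];s=q[:,:2]/q[:,2:];s=s*(1+c["k1"]*(s**2).sum(1,keepdims=True))
    K=np.array(c["K"]);return s@K[:2,:2].T+K[:2,2]
def back(name,uv,z,cal=None):
    c=cal or r.get_calibration(name);K=np.array(c["K"]);uv=np.atleast_2d(uv).astype(float)
    d=(uv-K[:2,2])/[K[0,0],K[1,1]];s=d.copy()
    for _ in range(20): s=d/(1+c["k1"]*(s**2).sum(1,keepdims=True))
    E=np.array(c["extrinsics"]);v=np.c_[s,np.ones(len(s))]@E[:3,:3].T
    return E[:3,3]+v*((z-E[2,3])/v[:,2])[:,None]
E
python3 - <<'E'
from h import *
ims=[]
for n in("top","side"):
    im=r.capture(n);cv2.imwrite(f"pics/{n}0.png",im);ims.append(im)
    print(n,r.get_calibration(n))
    for t in["jig","block1","block3","keeper","drum","bead","anvil"]:
        for d in r.cut_out(t,n)[:7]:
            m=d["mask"];ys,xs=np.nonzero(m);print(t,round(d["p"],2),d["extent"],m.sum(),xs.mean().round(1),ys.mean().round(1))
s=r.get_state();print(s)
E
```

```text
top {'K': array([[457.34019915,   0.        , 253.23768236],
       [  0.        , 457.34019915, 201.87567392],
       [  0.        ,   0.        ,   1.        ]]), 'k1': 0.04510721683340326, 'extrinsics': array([[-0.01118726, -0.98372895,  0.17931035,  0.44434745],
       [-0.99992371,  0.01006671, -0.00715794,  0.02875735],
       [ 0.00523641, -0.17937675, -0.98376652,  0.87485955],
       [ 0.        ,  0.        ,  0.        ,  1.        ]])}
jig 0.65 [172.1, 159.1, 334.5, 262.6] 5642 253.3 221.2
jig 0.48 [242.5, 214.5, 257.6, 231.0] 283 248.4 221.5
block1 0.83 [226.4, 213.6, 239.4, 232.0] 302 232.0 221.9
block1 0.82 [256.9, 212.2, 274.0, 230.1] 314 265.2 220.9
block1 0.76 [207.6, 133.3, 225.9, 152.3] 256 214.9 141.3
block1 0.68 [277.5, 213.3, 293.9, 230.7] 296 281.8 220.5
block1 0.66 [240.0, 212.9, 259.2, 229.6] 306 248.2 221.0
block1 0.64 [249.3, 286.8, 261.6, 301.0] 270 254.2 293.2
block1 0.59 [143.9, 248.3, 163.6, 270.9] 318 154.2 260.1
block3 0.83 [226.4, 213.6, 239.4, 232.0] 302 232.0 221.9
block3 0.82 [256.9, 212.2, 274.0, 230.1] 314 265.2 220.9
block3 0.76 [207.6, 133.3,
[... 2032 characters left out ...]
08.3, 283.7, 223.8] 258 273.9 218.3
{'time_s': 0.8, 'joints': array([ 8.18811284e+01,  2.05448848e+01,  6.83082429e-01,  1.95055663e-03,
       -7.01343386e+01, -1.65078237e+01]), 'qd': array([-0.05665169, -0.02795539, -0.0788878 ,  0.03768538, -0.00748652,
        0.00423307]), 'joint_torque': array([ 1.55767717e-03, -5.82286656e+01,  2.93291187e+01,  7.00230628e+00,
        1.27051596e-02, -1.00492952e-05]), 'tcp_pos': array([0.2812886 , 0.61360087, 0.2265926 ]), 'eef_rot': array([-1.79995779e+02, -6.62381046e-04, -2.46260325e+01]), 'contact_force': array([-1.20334055,  0.60442054,  0.79903728]), 'moment': array([-0.00926811,  0.00478022, -0.0193888 ]), 'gripper_width': 0.0872863145690875}
```

View pics/top0.png

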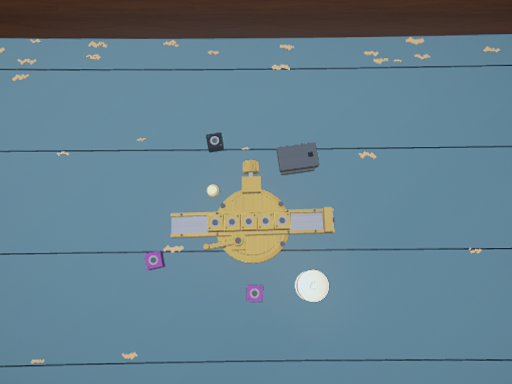

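View pics/side0.png

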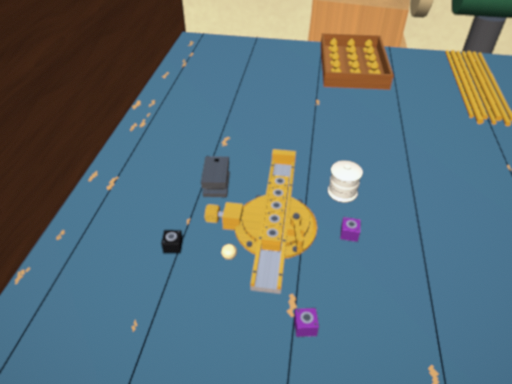

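Run:
```python
from h import *
im=cv2.imread("pics/top0.png")
print(r.grasp_offset)
b=back("top",[[171,225.5],[333.5,220]],[.042,.050]) if 0 else np.vstack([back("top",[[171,225.5]],.042),back("top",[[334,220]],.042)])
print(b)
for uv in [(215,222),(232,222),(248.3,221.3),(265.2,220.9),(281.8,220.5)]: print(uv,back("top",[uv],.060)[0].round(4))
for n,uv,z in[("piv",(238.5,240),.058),("post",(207,246),.072),("drum",(312,285.5),.05),("bead",(213,190.2),.015),("anvil",(297.5,158),.035)]: print(n,back("top",[uv],z)[0].round(4))
d=b[1]-b[0];yaw=np.arctan2(d[1],d[0]);o=(b[0]+b[1])/2
print(o,np.degrees(yaw),np.linalg.norm(d))
S=6;u0,v0=160,150
c=cv2.resize(im[150:256,160:290],None,fx=S,fy=S,interpolation=cv2.INTER_CUBIC)
cv2.imwrite("pics/crop1.png",c[:600])
```

```text
-0.0188
[[ 0.5537661   0.17361927  0.042     ]
 [ 0.56079483 -0.12526997  0.042     ]]
(215, 222) [0.5569 0.0919 0.06  ]
(232, 222) [0.5565 0.0614 0.06  ]
(248.3, 221.3) [0.5575 0.0321 0.06  ]
(265.2, 220.9) [0.5579 0.0017 0.06  ]
(281.8, 220.5) [ 0.5583 -0.0281  0.06  ]
piv [0.5242 0.0499 0.058 ]
post [0.513  0.1048 0.072 ]
drum [ 0.4431 -0.0797  0.05  ]
bead [0.6246 0.0994 0.015 ]
anvil [ 0.6813 -0.0624  0.035 ]
[0.55728047 0.02417465 0.042     ] -88.65287052705838 0.29897187539798115
```

View pics/crop1.png

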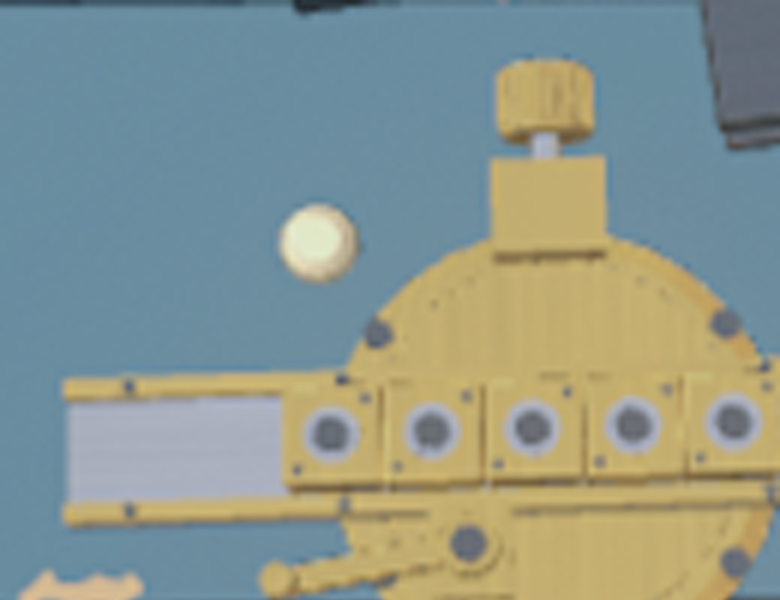

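>>> {"fn": "servo_tool", "kwargs": {"targets": [{"dx": 2.2,"dy": -3.4,"dz": 0,"spin": 0.04,"grip": 0},{"dx": 4.4,"dy": -6.8,"dz": 0,"spin": 0.09,"grip": 0},{"dx": 6.6,"dy": -10.2,"dz": 0,"spin": 0.14,"grip": 0},{"dx": 8.8,"dy": -13.6,"dz": 0,"spin": 0.19,"grip": 0},{"dx": 11,"dy": -17,"dz": 0,"spin": 0.24,"grip": 0},{"dx": 13.2,"dy": -20.4,"dz": 0,"spin": 0.29,"grip": 0},{"dx": 15.4,"dy": -23.8,"dz": 0,"spin": 0.34,"grip": 0},{"dx": 17.6,"dy": -27.2,"dz": 0,"spin": 0.39,"grip": 0},{"dx": 19.8,"dy": -30.6,"dz": 0,"spin": 0.43,"grip": 0},{"dx": 22,"dy": -34,"dz": 0,"spin": 0.4534,"grip": 0}], "squeeze": 30}}

```text
time_s: 1.63
tcp_pos: [0.502, 0.2718, 0.227]
eef_rot: [-180.0, -0.0, 1.5]
contact_force: [1.4, 0.2, 0.2]
gripper_width: 0.0267
```

>>> {"fn": "servo_tool", "kwargs": {"targets": [{"dx": 1.3,"dy": -3,"dz": -1,"grip": 0},{"dx": 2.6,"dy": -6,"dz": -2,"grip": 0},{"dx": 4,"dy": -9,"dz": -4,"grip": 0},{"dx": 5.3,"dy": -12.4,"dz": -6,"grip": 0},{"dx": 5.3,"dy": -12.4,"dz": -8,"grip": 0},{"dx": 5.3,"dy": -12.4,"dz": -10,"grip": 0},{"dx": 5.3,"dy": -12.4,"dz": -12,"grip": 0},{"dx": 5.3,"dy": -12.4,"dz": -12.6,"grip": 0},{"dx": 5.3,"dy": -12.4,"dz": -12.6,"grip": 0},{"dx": 5.3,"dy": -12.4,"dz": -12.6,"grip": 0}]}}

```text
validation failed for argument at $.ta...
```

Run:
```python
from h import *
s=r.get_state();print(s["time_s"],s["tcp_pos"],s["eef_rot"],s["contact_force"],s["gripper_width"])
a=r.capture("wrist");b=r.capture("side")
c=np.hstack([cv2.resize(a,(400,300)),cv2.resize(b[140:300,150:363],(400,300),interpolation=cv2.INTER_CUBIC)])
cv2.imwrite("pics/w1.png",c)
```

```text
1.6333 [0.50200457 0.27184717 0.22701101] [-1.79967513e+02 -3.66404130e-02  1.50312149e+00] [1.44520134 0.2427091  0.17813244] 0.02670645619983472
```

View pics/w1.png

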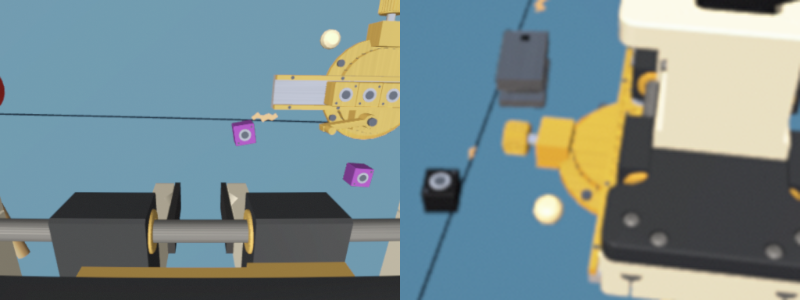

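The wrist view shows the channel's open end at (274, 77–109) in the half-scale picture, with no obstacle near it. The second move was refused because a row needs the spin value, so I'm repeating it with that added.

>>> {"fn": "servo_tool", "kwargs": {"targets": [{"dx": 1.3,"dy": -3,"dz": -1,"spin": 0,"grip": 0},{"dx": 2.6,"dy": -6,"dz": -2,"spin": 0,"grip": 0},{"dx": 4,"dy": -9,"dz": -4,"spin": 0,"grip": 0},{"dx": 5.3,"dy": -12.4,"dz": -6,"spin": 0,"grip": 0},{"dx": 5.3,"dy": -12.4,"dz": -8,"spin": 0,"grip": 0},{"dx": 5.3,"dy": -12.4,"dz": -10,"spin": 0,"grip": 0},{"dx": 5.3,"dy": -12.4,"dz": -12,"spin": 0,"grip": 0},{"dx": 5.3,"dy": -12.4,"dz": -12.6,"spin": 0,"grip": 0},{"dx": 5.3,"dy": -12.4,"dz": -12.6,"spin": 0,"grip": 0},{"dx": 5.3,"dy": -12.4,"dz": -12.6,"spin": 0,"grip": 0}]}}

```text
time_s: 2.57
tcp_pos: [0.5546, 0.15, 0.1011]
eef_rot: [180.0, -0.0, 1.4]
contact_force: [0.9, -0.6, 0.2]
gripper_width: 0.0004
```

Run:
```python
from h import *
s=r.get_state();print(s["time_s"],s["tcp_pos"],s["eef_rot"],s["contact_force"],s["gripper_width"])
cal=r.get_calibration("wrist");a=r.capture("wrist")
ex=np.array([.0236,-.9997,0]);ey=np.array([.9997,.0236,0]);o=np.array([.5573,.0242,0])
def J(x,y,z): return o+x*ex+y*ey+[0,0,z]
pts=[J(-.15,-.022,.042),J(-.15,.022,.042),J(0,.022,.042),J(0,-.022,.042),J(-.027,-.034,.058),J(-.083,.015,.06),J(-.083,-.015,.06),J(.13,-.016,.058),J(.13,.016,.058)]
p=proj("wrist",pts,cal);print(p.round(1))
big=cv2.resize(a,(768,576),interpolation=cv2.INTER_CUBIC)
for q in p: 
  if 0<q[0]<512 and 0<q[1]<384: cv2.drawMarker(big,(int(q[0]*1.5),int(q[1]*1.5)),(0,0,255),cv2.MARKER_CROSS,12,1)
cv2.imwrite("pics/w2.png",big)
```

```text
2.5667 [0.55458106 0.15001455 0.10112509] [ 1.79985954e+02 -1.73537810e-02  1.39227409e+00] [ 0.91197991 -0.58410357  0.20860975] 0.00040003548224833195
[[222.  237.8]
 [220.  178.7]
 [439.9 178.8]
 [429.6 237.4]
 [399.5 263.6]
 [323.4 197.1]
 [320.6 240.1]
 [624.  238.1]
 [639.7 194.4]]
```

View pics/w2.png

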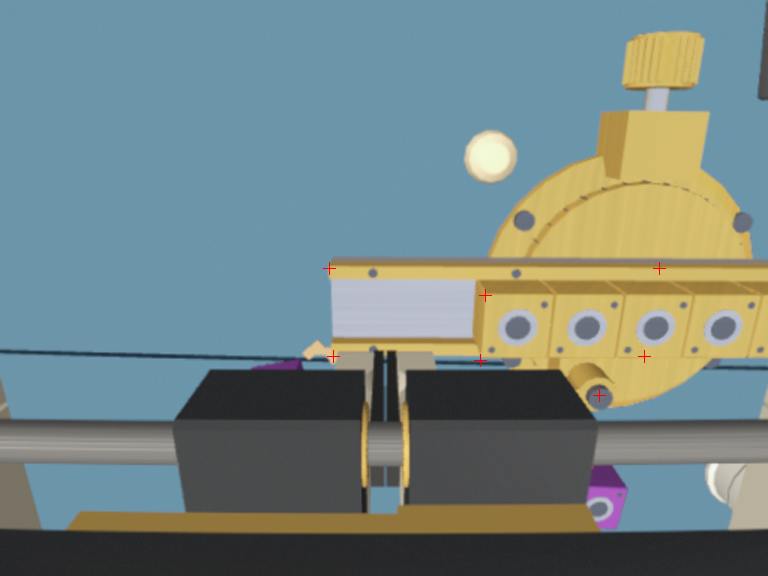

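Wrist view: the crosses fall on the pivot and near the rails, with the rails about 2–3 mm further in +x. I'm shifting 1.5 mm, going down to 47 mm and closing part of the gap.

>>> {"fn": "servo_tool", "kwargs": {"targets": [{"dx": 0.1,"dy": 0,"dz": -1.5,"spin": 0,"grip": 0},{"dx": 0.1,"dy": 0,"dz": -3,"spin": 0,"grip": 0},{"dx": 0.1,"dy": 0,"dz": -4.5,"spin": 0,"grip": 0},{"dx": 0.1,"dy": 0,"dz": -5.4,"spin": 0,"grip": 0},{"dx": 0.1,"dy": -0.3,"dz": -5.4,"spin": 0,"grip": 0},{"dx": 0.1,"dy": -0.6,"dz": -5.4,"spin": 0,"grip": 0},{"dx": 0.1,"dy": -0.9,"dz": -5.4,"spin": 0,"grip": 0},{"dx": 0.1,"dy": -1.2,"dz": -5.4,"spin": 0,"grip": 0},{"dx": 0.1,"dy": -1.5,"dz": -5.4,"spin": 0,"grip": 0},{"dx": 0.1,"dy": -1.8,"dz": -5.4,"spin": 0,"grip": 0}]}}

```text
time_s: 3.45
tcp_pos: [0.5556, 0.1313, 0.0472]
eef_rot: [-180.0, -0.1, 1.3]
contact_force: [-0.8, 0.7, -0.0]
gripper_width: 0.0004
```

>>> {"fn": "servo_tool", "kwargs": {"targets": [{"dx": 0,"dy": -0.2,"dz": 0,"spin": 0,"grip": 0},{"dx": 0,"dy": -0.4,"dz": 0,"spin": 0,"grip": 0},{"dx": 0,"dy": -0.6,"dz": 0,"spin": 0,"grip": 0},{"dx": 0,"dy": -0.8,"dz": 0,"spin": 0,"grip": 0},{"dx": 0.05,"dy": -1.0,"dz": 0,"spin": 0,"grip": 0},{"dx": 0.05,"dy": -1.2,"dz": 0,"spin": 0,"grip": 0},{"dx": 0.05,"dy": -1.4,"dz": 0,"spin": 0,"grip": 0},{"dx": 0.05,"dy": -1.6,"dz": 0,"spin": 0,"grip": 0},{"dx": 0.05,"dy": -1.8,"dz": 0,"spin": 0,"grip": 0},{"dx": 0.05,"dy": -2.0,"dz": 0,"spin": 0,"grip": 0}]}}

```text
time_s: 4.28
tcp_pos: [0.5559, 0.1116, 0.0466]
eef_rot: [-180.0, -0.0, 1.4]
contact_force: [-0.1, 3.2, 0.0]
gripper_width: 0.0001
```

>>> {"fn": "servo_tool", "kwargs": {"targets": [{"dx": 0,"dy": -0.2,"dz": 0,"spin": 0,"grip": 0},{"dx": 0,"dy": -0.4,"dz": 0,"spin": 0,"grip": 0},{"dx": 0,"dy": -0.6,"dz": 0,"spin": 0,"grip": 0},{"dx": 0,"dy": -0.8,"dz": 0,"spin": 0,"grip": 0},{"dx": 0.05,"dy": -1.0,"dz": 0,"spin": 0,"grip": 0},{"dx": 0.05,"dy": -1.2,"dz": 0,"spin": 0,"grip": 0},{"dx": 0.05,"dy": -1.4,"dz": 0,"spin": 0,"grip": 0},{"dx": 0.05,"dy": -1.6,"dz": 0,"spin": 0,"grip": 0},{"dx": 0.05,"dy": -1.8,"dz": 0,"spin": 0,"grip": 0},{"dx": 0.05,"dy": -2.0,"dz": 0,"spin": 0,"grip": 0}]}}

```text
time_s: 5.12
tcp_pos: [0.5563, 0.0914, 0.0466]
eef_rot: [-180.0, -0.0, 1.4]
contact_force: [-0.2, 4.5, 1.0]
gripper_width: 0.0001
```

Run:
```python
from h import *
s=r.get_state();print(s["tcp_pos"],s["contact_force"])
cal=r.get_calibration("wrist");a=r.capture("wrist")
t=r.capture("top")
c=np.vstack([a[120:300,120:],t[170:270,130:350].repeat(1,0).copy() if 0 else cv2.resize(t[190:260,160:345],(392,148))])
cv2.imwrite("pics/w3.png",cv2.resize(c,None,fx=1.8,fy=1.8,interpolation=cv2.INTER_CUBIC))
```

```text
[0.55634728 0.09141834 0.04661463] [-0.19765501  4.50163515  0.97891558]
```

View pics/w3.png

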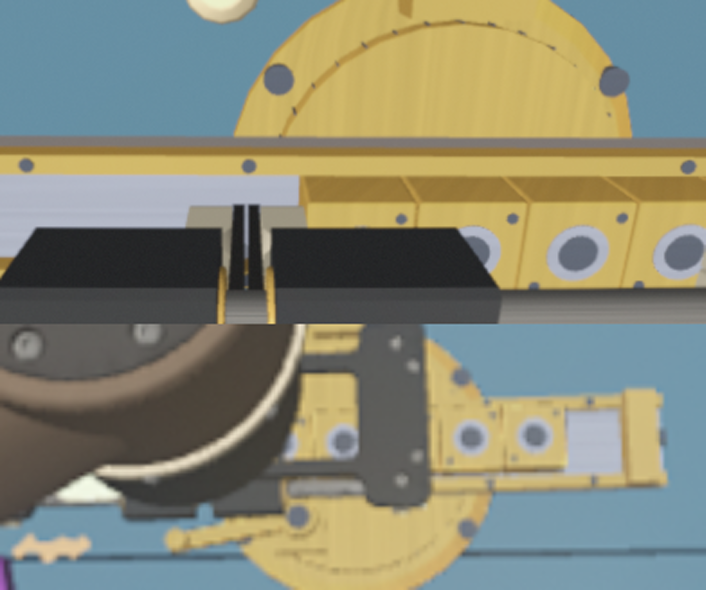

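The fingertips rest on the rear face at (300, 230), the row is closed up, and about 28 mm remain to the stop (565 to 625 in the lower picture).

>>> {"fn": "servo_tool", "kwargs": {"targets": [{"dx": 0,"dy": -0.2,"dz": 0,"spin": 0,"grip": 0},{"dx": 0,"dy": -0.4,"dz": 0,"spin": 0,"grip": 0},{"dx": 0,"dy": -0.6,"dz": 0,"spin": 0,"grip": 0},{"dx": 0,"dy": -0.8,"dz": 0,"spin": 0,"grip": 0},{"dx": 0.05,"dy": -1.0,"dz": 0,"spin": 0,"grip": 0},{"dx": 0.05,"dy": -1.2,"dz": 0,"spin": 0,"grip": 0},{"dx": 0.05,"dy": -1.4,"dz": 0,"spin": 0,"grip": 0},{"dx": 0.05,"dy": -1.6,"dz": 0,"spin": 0,"grip": 0},{"dx": 0.05,"dy": -1.8,"dz": 0,"spin": 0,"grip": 0},{"dx": 0.05,"dy": -2.0,"dz": 0,"spin": 0,"grip": 0}]}}

```text
time_s: 6.05
tcp_pos: [0.5568, 0.0714, 0.0466]
eef_rot: [-180.0, -0.0, 1.4]
contact_force: [0.6, 3.2, 0.5]
gripper_width: 0.0006
```

>>> {"fn": "servo_tool", "kwargs": {"targets": [{"dx": 0,"dy": -0.05,"dz": 0,"spin": 0,"grip": 0},{"dx": 0,"dy": -0.1,"dz": 0,"spin": 0,"grip": 0},{"dx": 0,"dy": -0.15,"dz": 0,"spin": 0,"grip": 0},{"dx": 0,"dy": -0.2,"dz": 0,"spin": 0,"grip": 0},{"dx": 0,"dy": -0.25,"dz": 0,"spin": 0,"grip": 0},{"dx": 0,"dy": -0.3,"dz": 0,"spin": 0,"grip": 0},{"dx": 0,"dy": -0.35,"dz": 0,"spin": 0,"grip": 0},{"dx": 0,"dy": -0.4,"dz": 0,"spin": 0,"grip": 0},{"dx": 0,"dy": -0.45,"dz": 0,"spin": 0,"grip": 0},{"dx": 0,"dy": -0.5,"dz": 0,"spin": 0,"grip": 0}]}}

```text
time_s: 6.88
tcp_pos: [0.5568, 0.0666, 0.0466]
eef_rot: [-180.0, -0.0, 1.4]
contact_force: [-0.8, 3.8, 1.1]
gripper_width: 0.0003
```

>>> {"fn": "servo_tool", "kwargs": {"targets": [{"dx": 0,"dy": -0.05,"dz": 0,"spin": 0,"grip": 0},{"dx": 0,"dy": -0.1,"dz": 0,"spin": 0,"grip": 0},{"dx": 0,"dy": -0.15,"dz": 0,"spin": 0,"grip": 0},{"dx": 0,"dy": -0.2,"dz": 0,"spin": 0,"grip": 0},{"dx": 0,"dy": -0.25,"dz": 0,"spin": 0,"grip": 0},{"dx": 0,"dy": -0.3,"dz": 0,"spin": 0,"grip": 0},{"dx": 0,"dy": -0.35,"dz": 0,"spin": 0,"grip": 0},{"dx": 0,"dy": -0.4,"dz": 0,"spin": 0,"grip": 0},{"dx": 0,"dy": -0.4,"dz": 0,"spin": 0,"grip": 0},{"dx": 0,"dy": -0.4,"dz": 0,"spin": 0,"grip": 0}]}}

```text
time_s: 7.72
tcp_pos: [0.5568, 0.0625, 0.0466]
eef_rot: [180.0, 0.0, 1.4]
contact_force: [-0.2, 2.3, 2.8]
gripper_width: 0.0003
```

>>> {"fn": "servo_tool", "kwargs": {"targets": [{"dx": 0,"dy": -0.05,"dz": 0,"spin": 0,"grip": 0},{"dx": 0,"dy": -0.1,"dz": 0,"spin": 0,"grip": 0},{"dx": 0,"dy": -0.15,"dz": 0,"spin": 0,"grip": 0},{"dx": 0,"dy": -0.2,"dz": 0,"spin": 0,"grip": 0},{"dx": 0,"dy": -0.25,"dz": 0,"spin": 0,"grip": 0},{"dx": 0,"dy": -0.3,"dz": 0,"spin": 0,"grip": 0},{"dx": 0,"dy": -0.3,"dz": 0,"spin": 0,"grip": 0},{"dx": 0,"dy": -0.3,"dz": 0,"spin": 0,"grip": 0},{"dx": 0,"dy": -0.3,"dz": 0,"spin": 0,"grip": 0},{"dx": 0,"dy": -0.3,"dz": 0,"spin": 0,"grip": 0}]}}

```text
time_s: 8.55
tcp_pos: [0.5575, 0.0615, 0.0467]
eef_rot: [-179.9, -0.1, 1.4]
contact_force: [-0.9, 12.5, 0.6]
gripper_width: 0.0005
```

>>> {"fn": "servo_tool", "kwargs": {"targets": [{"dx": 0,"dy": -0.05,"dz": 0,"spin": 0,"grip": 0},{"dx": 0,"dy": -0.1,"dz": 0,"spin": 0,"grip": 0},{"dx": 0,"dy": -0.15,"dz": 0,"spin": 0,"grip": 0},{"dx": 0,"dy": -0.15,"dz": 0,"spin": 0,"grip": 0},{"dx": 0,"dy": -0.15,"dz": 0,"spin": 0,"grip": 0},{"dx": 0,"dy": -0.15,"dz": 0,"spin": 0,"grip": 0},{"dx": 0,"dy": 0.0,"dz": 0,"spin": 0,"grip": 0},{"dx": 0,"dy": 0.2,"dz": 0,"spin": 0,"grip": 0},{"dx": 0,"dy": 0.6,"dz": 0,"spin": 0,"grip": 0},{"dx": 0,"dy": 1.0,"dz": 0,"spin": 0,"grip": 0}]}}

```text
time_s: 9.38
tcp_pos: [0.556, 0.069, 0.0462]
eef_rot: [179.9, 0.1, 1.3]
contact_force: [-0.5, -0.1, 0.8]
gripper_width: 0.0004
```

Run:
```python
from h import *
s=r.get_state();print(s["tcp_pos"],s["contact_force"])
t=r.capture("top");a=r.capture("wrist")
c=np.vstack([cv2.resize(t[190:260,210:345],(780,404),interpolation=cv2.INTER_CUBIC),cv2.resize(a[180:270,112:],(780,175))])
cv2.imwrite("pics/w4.png",c)
```

```text
[0.55604957 0.06899756 0.04618521] [-0.46151172 -0.0623102   0.79850642]
```

View pics/w4.png

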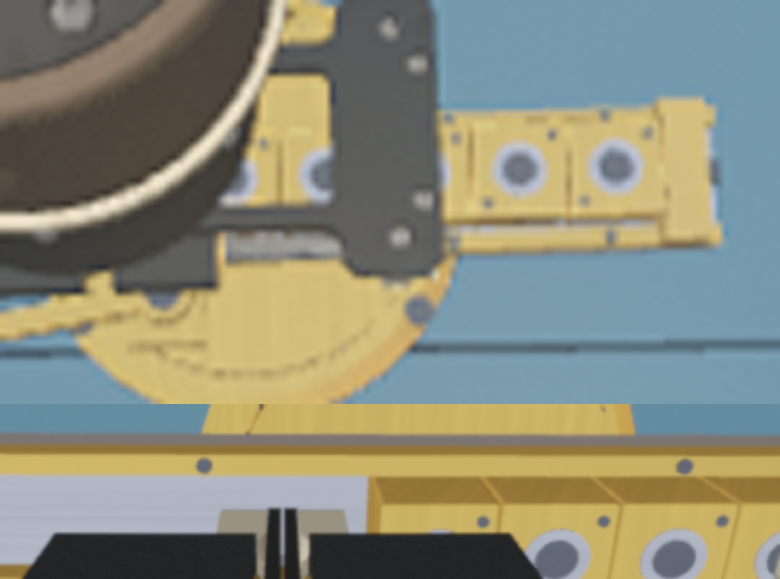

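The row is home: the leading block touches the stop at (660, 170) and the keeper is still open. Now the fingers go up and over to the keeper's outer side.

>>> {"fn": "servo_tool", "kwargs": {"targets": [{"dx": 0,"dy": 0.5,"dz": 1.5,"spin": 0,"grip": 0},{"dx": 0,"dy": 1,"dz": 3.5,"spin": 0,"grip": 0},{"dx": 0,"dy": 1.5,"dz": 5.5,"spin": 0,"grip": 0},{"dx": -2,"dy": 2.5,"dz": 6,"spin": 0,"grip": 0},{"dx": -4,"dy": 3.5,"dz": 6,"spin": 0,"grip": 0},{"dx": -6,"dy": 4.25,"dz": 6,"spin": 0,"grip": 0},{"dx": -7.2,"dy": 4.25,"dz": 6,"spin": 0,"grip": 0},{"dx": -7.2,"dy": 4.25,"dz": 6,"spin": 0,"grip": 0},{"dx": -7.2,"dy": 4.25,"dz": 5,"spin": 0,"grip": 0},{"dx": -7.2,"dy": 4.25,"dz": 3.5,"spin": 0,"grip": 0}]}}

```text
time_s: 10.32
tcp_pos: [0.4865, 0.1126, 0.0822]
eef_rot: [-179.9, -0.2, 1.4]
contact_force: [-0.2, 0.8, -0.5]
gripper_width: 0.0
```

>>> {"fn": "servo_tool", "kwargs": {"targets": [{"dx": 0,"dy": 0,"dz": -1,"spin": 0,"grip": 0},{"dx": 0,"dy": 0,"dz": -2,"spin": 0,"grip": 0},{"dx": 0,"dy": 0,"dz": -3.2,"spin": 0,"grip": 0},{"dx": 0,"dy": 0,"dz": -3.2,"spin": 0,"grip": 0},{"dx": 0.4,"dy": 0,"dz": -3.2,"spin": 0,"grip": 0},{"dx": 0.8,"dy": 0,"dz": -3.2,"spin": 0,"grip": 0},{"dx": 1.2,"dy": 0,"dz": -3.2,"spin": 0,"grip": 0},{"dx": 1.6,"dy": 0.1,"dz": -3.2,"spin": 0,"grip": 0},{"dx": 2,"dy": 0.1,"dz": -3.2,"spin": 0,"grip": 0},{"dx": 2.4,"dy": 0.1,"dz": -3.2,"spin": 0,"grip": 0}]}}

```text
time_s: 11.15
tcp_pos: [0.5094, 0.1133, 0.0499]
eef_rot: [-180.0, -0.0, 1.4]
contact_force: [-1.2, 0.3, -0.0]
gripper_width: 0.0006
```

>>> {"fn": "servo_tool", "kwargs": {"targets": [{"dx": 0.4,"dy": 0,"dz": 0,"spin": 0,"grip": 0},{"dx": 0.8,"dy": -0.05,"dz": 0,"spin": 0,"grip": 0},{"dx": 1.2,"dy": -0.1,"dz": 0,"spin": 0,"grip": 0},{"dx": 1.55,"dy": -0.2,"dz": 0,"spin": 0,"grip": 0},{"dx": 1.9,"dy": -0.3,"dz": 0,"spin": 0,"grip": 0},{"dx": 2.26,"dy": -0.42,"dz": 0,"spin": 0,"grip": 0},{"dx": 2.5,"dy": -0.55,"dz": 0,"spin": 0,"grip": 0},{"dx": 2.8,"dy": -0.7,"dz": 0,"spin": 0,"grip": 0},{"dx": 3.05,"dy": -0.87,"dz": 0,"spin": 0,"grip": 0},{"dx": 3.27,"dy": -1.03,"dz": 0,"spin": 0,"grip": 0}]}}

```text
time_s: 11.98
tcp_pos: [0.5417, 0.1026, 0.0495]
eef_rot: [180.0, 0.0, 1.3]
contact_force: [-1.0, 0.0, -0.1]
gripper_width: 0.0005
```

Run:
```python
from h import *
s=r.get_state();print(s["tcp_pos"],s["contact_force"])
a=r.capture("wrist");t=r.capture("side")
c=np.hstack([cv2.resize(a,(400,300)),cv2.resize(t[140:300,180:360],(338,300),interpolation=cv2.INTER_CUBIC)])
cv2.imwrite("pics/w5.png",c)
```

```text
[0.54166808 0.10255013 0.04952546] [-0.97899513  0.02938943 -0.10785886]
```

View pics/w5.png

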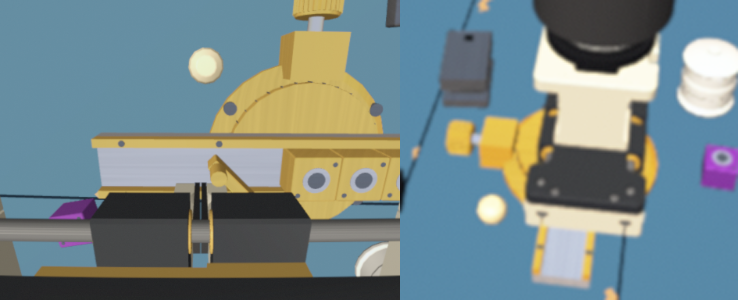

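The wrist view shows the keeper arm swung to about 45°, its post at (215, 163), with the fingers behind it. Carrying on along the arc.

>>> {"fn": "servo_tool", "kwargs": {"targets": [{"dx": 0.3,"dy": -0.28,"dz": 0,"spin": 0,"grip": 0},{"dx": 0.57,"dy": -0.57,"dz": 0,"spin": 0,"grip": 0},{"dx": 0.82,"dy": -0.85,"dz": 0,"spin": 0,"grip": 0},{"dx": 1.02,"dy": -1.2,"dz": 0,"spin": 0,"grip": 0},{"dx": 1.22,"dy": -1.55,"dz": 0,"spin": 0,"grip": 0},{"dx": 1.39,"dy": -1.88,"dz": 0,"spin": 0,"grip": 0},{"dx": 1.5,"dy": -2.2,"dz": 0,"spin": 0,"grip": 0},{"dx": 1.6,"dy": -2.5,"dz": 0,"spin": 0,"grip": 0},{"dx": 1.68,"dy": -2.8,"dz": 0,"spin": 0,"grip": 0},{"dx": 1.68,"dy": -2.9,"dz": 0,"spin": 0,"grip": 0}]}}

```text
time_s: 12.92
tcp_pos: [0.5585, 0.0734, 0.0496]
eef_rot: [-180.0, -0.0, 1.3]
contact_force: [0.1, 0.2, -0.6]
gripper_width: 0.0006
```

>>> {"fn": "servo_tool", "kwargs": {"targets": [{"dx": 0,"dy": -0.05,"dz": 0,"spin": 0,"grip": 0},{"dx": 0,"dy": -0.1,"dz": 0,"spin": 0,"grip": 0},{"dx": 0,"dy": -0.15,"dz": 0,"spin": 0,"grip": 0},{"dx": 0,"dy": -0.2,"dz": 0,"spin": 0,"grip": 0},{"dx": 0,"dy": -0.25,"dz": 0,"spin": 0,"grip": 0},{"dx": 0,"dy": -0.3,"dz": 0,"spin": 0,"grip": 0},{"dx": 0,"dy": -0.3,"dz": 0,"spin": 0,"grip": 0},{"dx": 0,"dy": -0.3,"dz": 0,"spin": 0,"grip": 0},{"dx": 0,"dy": -0.3,"dz": 0,"spin": 0,"grip": 0},{"dx": 0,"dy": -0.3,"dz": 0,"spin": 0,"grip": 0}]}}

```text
time_s: 13.75
tcp_pos: [0.5586, 0.0724, 0.0497]
eef_rot: [-179.9, -0.1, 1.4]
contact_force: [-1.2, 8.6, -0.1]
gripper_width: 0.0
```

The push stalled at y = 0.0724 with 8.6 N (predicted 0.0725), so the keeper is on its stop. Backing off and looking.

>>> {"fn": "servo_tool", "kwargs": {"targets": [{"dx": 0,"dy": 0.3,"dz": 0,"spin": 0,"grip": 0},{"dx": 0,"dy": 1,"dz": 0,"spin": 0,"grip": 0},{"dx": 0,"dy": 2,"dz": 0,"spin": 0,"grip": 0},{"dx": 0,"dy": 3,"dz": 1.5,"spin": 0,"grip": 0},{"dx": 0,"dy": 4,"dz": 4,"spin": 0,"grip": 0},{"dx": 0,"dy": 6,"dz": 7,"spin": 0,"grip": 0},{"dx": 0,"dy": 9,"dz": 9,"spin": 0,"grip": 0},{"dx": -1,"dy": 12,"dz": 11,"spin": 0,"grip": 0},{"dx": -2,"dy": 15,"dz": 13,"spin": 0,"grip": 0},{"dx": -3,"dy": 18,"dz": 14,"spin": 0,"grip": 0}]}}

```text
time_s: 14.58
tcp_pos: [0.5284, 0.253, 0.1924]
eef_rot: [-179.9, -0.2, 1.4]
contact_force: [0.2, 0.6, 1.0]
gripper_width: 0.0006
```

>>> {"fn": "servo_tool", "kwargs": {"targets": [{"dx": -1,"dy": 3,"dz": 0,"spin": 0,"grip": 0},{"dx": -2,"dy": 6,"dz": 0,"spin": 0,"grip": 0},{"dx": -3,"dy": 9,"dz": 0,"spin": 0,"grip": 0},{"dx": -4,"dy": 12,"dz": 0,"spin": 0,"grip": 0},{"dx": -5,"dy": 15,"dz": 0,"spin": 0,"grip": 0},{"dx": -6,"dy": 18,"dz": 0,"spin": 0,"grip": 0},{"dx": -6,"dy": 18,"dz": 0,"spin": 0,"grip": 0},{"dx": -6,"dy": 18,"dz": 0,"spin": 0,"grip": 0},{"dx": -6,"dy": 18,"dz": 0,"spin": 0,"grip": 0},{"dx": -6,"dy": 18,"dz": 0,"spin": 0,"grip": 0}]}}

```text
time_s: 15.42
tcp_pos: [0.4682, 0.4302, 0.1895]
eef_rot: [180.0, 0.0, 1.3]
contact_force: [-0.4, -0.3, 0.1]
gripper_width: 0.0004
```

Run:
```python
from h import *
s=r.get_state();print(s["time_s"],s["tcp_pos"],s["contact_force"])
t=r.capture("top")
cv2.imwrite("pics/w6.png",cv2.resize(t[190:260,210:345],(780,404),interpolation=cv2.INTER_CUBIC))
for n in["drum","bead","anvil"]:
    print(n,[(round(d["p"],2),d["extent"]) for d in r.cut_out(n,"top")[:2]])
```

```text
15.4167 [0.46824051 0.43024977 0.189485  ] [-0.40562236 -0.31428784  0.12263303]
drum [(0.74, [298.4, 269.3, 330.5, 304.2]), (0.48, [240.8, 208.4, 257.4, 229.4])]
bead [(0.43, [206.0, 184.5, 222.0, 198.7]), (0.38, [172.7, 161.3, 337.5, 262.6])]
anvil [(0.68, [276.8, 143.2, 318.8, 176.5])]
```

View pics/w6.png

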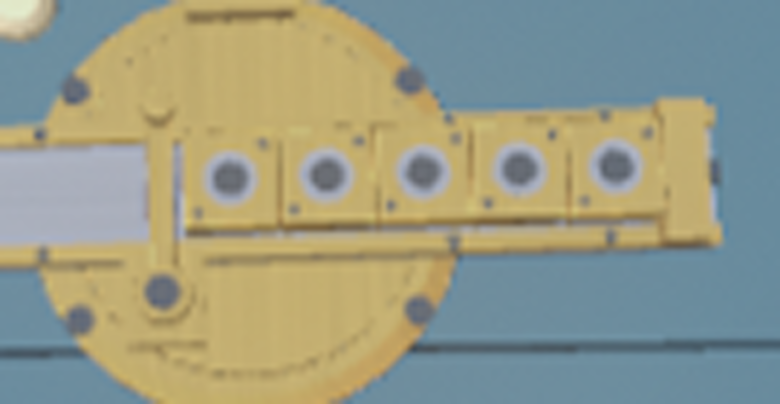

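The keeper stands square across the channel, pivot (162, 292) and post (158, 105). The five blocks are closed up against the stop, (232, 178) to (617, 167).

```bash
python3 -c "
from plant import r
print(r.close_job())"
```

```text
the job is handed in; nothing more can be done
None
```

I pushed the row of five blocks home with the closed fingertips, swung the keeper shut along its arc, backed the arm clear and handed the job in at about 15.5 s. The hand-in gives no verdict, so success rests on my own checks.

- **Row home:** the row slid at about 2–5 N, then stalled at the stop with 12.5 N on the fingers. The last top picture shows all five blocks closed up against the stop.
- **Keeper shut:** it stalled at y = 0.0724 m (predicted 0.0725) with 8.6 N. In the last picture it stands square across the channel behind the last block, to within about 1°.
- **Bystanders:** the drum and anvil are where they were at the start, within detection noise. The bead's detection had a low score (0.43), but its place also agreed.
- **Disagreements:** the wrist camera put the rails 2–3 mm further in +x than my top-camera estimate, so I shifted by 1.5 mm. One move call was refused because its rows had no spin value; I repeated it with that added, and nothing moved in between.

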